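# Slide an LED board to the scribed line in a lamp profile and clamp it

## Robot

A 6-joint arm with a two-finger parallel gripper is mounted at the origin on the work surface. World frame = base frame: x ahead of the robot, y to its left, z up, the work surface at z = 0. Lengths are in m, angles in rad, forces in N, time in s.
With the tool pointing down it reaches from about 0.25 to 0.8 m from the base axis. Payload 3.9 kg.
Tool frame: the origin (TCP) lies midway between the tips of the shut fingers; the grasp point (between the pads) lies 19 mm behind it; z points along the fingers, y is the line along which they close (so a half turn about z gives the same grasp; the last joint's range is limited). The gripper opens to 85 mm and grips with 20 to 120 N. Pads are 22 mm wide; open, the fingers measure 114 mm over their backs; the gripper's body (76 mm by 85 mm) begins 54 mm behind the grasp point. The pads swing forward as they close: fully open they stand 13 mm farther back than shut.
Start: joints at [-1.266, 0.26, -0.138, 1.173, 0, 1.571], TCP at [0.158, -0.501, 0.231] pointing down, gripper open.
Joint ranges: [-2.78, 2.78], [-0.83, 1.72], [-1.28, 1.37], [-1.9, 2.12], [-1.57, 1.48], [-3.14, 3.14]. Speed limits (rad/s): [2.57, 2.57, 3.14, 3.14, 3.14, 3.14].

## Interface

Orientations are given as a 3x3 rotation matrix whose columns are the frame's x, y, z axes.
In Python, from cell import * gives the robot as it stands.
- The arm moves only by the shell command python3 -m jog 'ROWS' [OPENING] [FORCE]. ROWS is JSON, a list of rows, each a list of 4 numbers: the shift along the tool's x, y, z in mm, then the turn about the tool's z in degrees. In form: [[tx, ty, tz, turn], ...]. A call has 1 to 10 rows; each row shifts and turns the commanded pose from where the row before left it, along the tool's axes as they then stand; what a row does not reach is not made up. A row lasts 1/10 s, in which the tool goes at most 50 mm and 8.59 degrees, less where a joint would pass 70% of its speed; a pose out of reach is approached as far as the arm can. A call with a gripper value outside its range is refused whole. OPENING is the finger opening in mm, from 0 to 85.4, set as the call begins (- or left out, the last holds). The fingers move at their own pace and stop on an object; FORCE is the grip in N (left out, the last holds). Time passes only in rows, so rows that do not move let the fingers close. It gives the time, the measured TCP pose, the force, the opening and the grip force at its end, in the units of the state.
- get_obs(): the state, without advancing time (a new reading comes with each control period).
- read_camera(name): name is "scene" or "top"; returns (picture, depth): 384x512x3 uint8, red, green, blue; 384x512 float32, m along the optical axis (not along the pixel's ray), 0 where there is no reading.
- camera_model(name): a dict with "camera_matrix" (3x3 intrinsics, pixels), "dist" ([k1, k2, p1, p2, k3] as OpenCV has them; the pictures are not rectified), "T" (4x4, takes a point from camera to world coordinates). Camera axes: x right, y up, looking along -z (the intrinsics and any distortion apply to the point x, -y, -z); pixel columns grow to the right and rows downward; lengths in m; the calibration is good to about 2 mm. A picture is of the moment at which its call begins. camera_model takes no time and is no camera call.
- close_job(): hands the job in; it is judged then, once.
The state is a dict: "t": time; "joint_pos": joint angles; "qvel": joint speeds; "effort": joint torques, N m; "eef_pos": TCP position; "tcp_rot": TCP orientation; "wrist_force": force on the tool from outside, world axes, zero at the start; "ft_torque": the same for the moment, N m; "gripper_width": finger opening in m; "finger_force": force on a finger pad.
Only numpy, scipy, OpenCV 4.12 (cv2) and the standard library are available. Lean on these libraries where they do the work, as an engineer would, in place of code of your own. Each camera call takes 0.05 s, during which the arm holds its last target. There are 200 camera calls.

## Task

Press a fingertip down on the white LED board in the grey lamp profile on the jig, just firmly enough to carry it along, and slide it away from the black driver box until its leading end meets the black line scribed across the profile; nothing stops it there. Then push the red handle of the toggle clamp fully down so that the board is held on the line. Never lean hard on the board (15 N cracks its solder joints), and leave the other things on the bench where they are.

Things in the scene. Friction and masses are not known exactly. Their poses are not given: they have to be found in the camera images.
- jig: fixed black plate 160 x 470 x 10 mm with a grey lamp profile. Origin on the table under the profile's centre line; +y runs along the profile, the way the board must slide (to the robot's left), +x away from the robot, z up. The profile is an open channel, y = -265 to 185 mm, inside x = -26 to 26 mm, floor at z = 13, walls 7 mm thick with tops at z = 21. It lies on thin rubber (gives 0.4 mm at 10 N). Blue blocks, top z = 26, at x = +-46, y = -110 and 165 mm
- box_edge (a point): middle of the upper front edge of the black driver box on the profile (66 mm wide, 135 mm long, top 46 mm above the table), at jig y = -130 mm. The box and the end cap behind it cover the tail of the board, so that its tail end cannot be reached or pushed
- led_board: loose LED board: white, aluminium core, 50 x 260 x 3 mm (x, y, z), about 0.11 kg, two rows of flat yellow LEDs under 1 mm high; origin at the centre of its underside, axes parallel to the jig's. It lies flat in the profile (friction about 0.3) with 1 mm play each side, its tail held down by a leaf spring in the driver box; sliding it with a fingertip takes 7 to 10 N of downward press; 15 N is too much
- board_edge (a point): middle of the board's leading (+y) end face, half-way up its thickness, 130 mm ahead of the board's origin. This end is to be brought to the line; at the start it is 45 to 85 mm short of it
- line_mid (a point): middle of the black scribed line (1.5 mm wide, across the profile floor and over both wall tops, at right angles to the slide), on the profile floor; +y is the slide direction, as for the jig. There is no stop at the line
- clamp_hinge (a point): hinge of the toggle clamp's handle (axis along the jig's y), at jig x = 74, y = 70, z = 40 mm. The clamp's steel base and side plates stand at jig x = 53 to 99, y = 48 to 92 mm, 45 mm high; its arm points to the jig's -x, standing up by 60 degrees when open, level across the profile when closed
- handle_grip (a point): middle of the clamp's red grip, on its axis 70 mm from the hinge. The grip is a round bar 16 mm thick, 34 to 103 mm from the hinge. Open, it stands 1.0 rad (57 degrees) above level, leaning to the jig's +x; closed, it lies level along +x at the height of the hinge
- clamp_handle (a joint): angle of the clamp handle in rad: 0 as found open (up), 1.0 fully closed (level, at its stop). It takes about 0.35 N m (some 8 N down at 45 mm out from the hinge, up to 13 N at the end); it stays where it is left, and the clamp arm follows it
- clamp_pad: black rubber pad, 14 mm across, sprung, at the end of the clamp arm; origin at the centre of its underside. Closed, it sits on the board on the profile's centre line at jig y = 70 mm and presses with about 3 N
- luminaire_a: bystander: round black lamp housing with glass front, 110 mm across, 85 mm tall, 0.85 kg; origin at the centre of its underside
- luminaire_b: bystander: round black lamp housing with glass front, 110 mm across, 85 mm tall, 0.85 kg; origin at the centre of its underside
- luminaire_c: bystander: round black lamp housing with glass front, 110 mm across, 85 mm tall, 0.85 kg; origin at the centre of its underside
- screwdriver: bystander: screwdriver with red handle, lying; origin on the table under it
- torch: bystander: black hand torch 140 mm long, lying, head to its +x; origin on the table under the joint of head and barrel
- spray_bottle: bystander: white spray bottle, 90 mm across, 230 mm tall; origin at the centre of its underside
- bezel: bystander: dark steel ring 104 mm across, 10 mm high, lying; origin at the centre of its underside
- spare_board: bystander: short white LED board 50 x 150 x 3 mm lying on the mat beside the jig; not the one to move; origin at the centre of its underside

How it is judged:
On the way, in this order (a step that is already met when the one before it is completed fails the run):
1. the board's leading end is on the line (within 2.5 mm), the clamp still open (y of board_edge in the frame of line_mid between -0.0025 and 0.0025 m and value of joint clamp_handle below 0.15 rad and linear speed of led_board below 0.003 m/s), for 0.3 s.
2. the clamp is closed on the board (value of joint clamp_handle above 0.95 rad), for 0.2 s.
At the end, for the whole second after the job is handed in: The leading end of the board lies within 2.5 mm of the middle of the scribed line, the clamp handle is fully down (at least 0.95 rad) with its pad pressing on the board, and the board is at rest (y of board_edge in the frame of line_mid between -0.0025 and 0.0025 m and value of joint clamp_handle above 0.95 rad and contact force between clamp_pad and led_board above 0.7 N and linear speed of led_board below 0.003 m/s); the robot touches nothing.
It fails at once if the board is pressed with more than 15 N by the robot (contact force between any of the fingers, the arm and led_board above 15 N).
It fails at once if a bystander is moved by more than 15 mm (distance of any of luminaire_a, luminaire_b, luminaire_c, screwdriver, torch, spray_bottle, bezel, spare_board from where it was at the start of the episode above 0.015 m).
It also fails if it takes over 72 s, if anything falls off the work surface, if the arm or the gripper's body presses on something with over 40 N, if the wrist force passes 120 N, or if a joint passes its speed limit or range.

## Working session

There is one attempt and no reset: what is moved stays moved. The work goes in short steps, Python scripts to look and compute and a shell command to move; the robot and the scene stay as the last step left them, time stands still between calls to the robot, and variables do not carry over. Pictures are saved under pics/ and viewed, at most 10 in all, crops included, and the job is handed in when it is done.

```bash
mkdir -p pics; ls; cat > h.py <<'E'
from cell import *
import numpy as np, cv2
def cap(n):
    p,d=read_camera(n); np.savez(f'/tmp/{n}.npz',p=p,d=d); return p,d
def world(n,u,v,z=None,d=None):
    m=camera_model(n); K=np.array(m["camera_matrix"]);T=np.array(m["T"])
    q=cv2.undistortPoints(np.array([[[u,v]]],float),K,np.array(m["dist"],float))[0,0]
    r=np.array([q[0],-q[1],-1.]); 
    if d is not None: return T[:3,:3]@(r*d)+T[:3,3]
    w=T[:3,:3]@r; return T[:3,3]+w*(z-T[2,3])/w[2]
def pix(n,P):
    m=camera_model(n); K=np.array(m["camera_matrix"]);T=np.array(m["T"])
    c=(np.asarray(P,float)-T[:3,3])@T[:3,:3]; c=c*[1,-1,-1]
    return cv2.projectPoints(c.reshape(-1,1,3),np.zeros(3),np.zeros(3),K,np.array(m["dist"],float))[0].reshape(-1,2)
E
python3 - <<'E'
from h import *
for n in("scene","top"):
    p,d=cap(n); cv2.imwrite(f'pics/{n}0.png',cv2.resize(p[:,:,::-1],None,fx=1.5,fy=1.5,interpolation=cv2.INTER_CUBIC))
    print(n,np.array(camera_model(n)["T"]).round(3).tolist(),np.array(camera_model(n)["camera_matrix"]).round(0).tolist())
o=get_obs();print(o)
E
```

```text
pics
scene [[0.1, -0.794, 0.599, 1.234], [0.995, 0.087, -0.052, -0.066], [-0.011, 0.601, 0.799, 1.028], [0.0, 0.0, 0.0, 1.0]] [[412.0, 0.0, 251.0], [0.0, 412.0, 189.0], [0.0, 0.0, 1.0]]
top [[0.004, 0.98, -0.2, 0.246], [-1.0, 0.002, -0.006, -0.012], [-0.006, 0.2, 0.98, 1.475], [0.0, 0.0, 0.0, 1.0]] [[468.0, 0.0, 258.0], [0.0, 468.0, 196.0], [0.0, 0.0, 1.0]]
{'t': 0.1, 'joint_pos': array([-1.26598641e+00,  2.60632169e-01, -1.39231734e-01,  1.17274561e+00,
        2.64224677e-05,  1.57077402e+00]), 'qvel': array([-3.01961601e-04, -9.70717117e-04,  2.69555307e-03,  8.30281984e-04,
        9.46584404e-04, -2.72943602e-05]), 'effort': array([-5.03851643e-04, -4.06508446e+01,  2.54527938e+01,  1.00757557e-02,
        3.72290674e-05, -4.35484480e-06]), 'eef_pos': array([ 0.15737849, -0.50019852,  0.23054406]), 'tcp_rot': array([[ 9.53897333e-01,  3.00132652e-01, -5.18954727e-04],
       [ 3.00133100e-01, -9.53895751e-01,  1.73753699e-03],
       [ 2.64628764e-05, -1.81318739e-03, -9.99998356e-01]]), 'wrist_force': array([-0.64361764,  0.61879813,  0.8801137 ]), 'ft_torque': array([ 0.01240429,  0.032347  , -0.04078599]), 'finger_force': 0.0, 'gripper_width': 0.0854711862675025}
```

View pics/scene0.png

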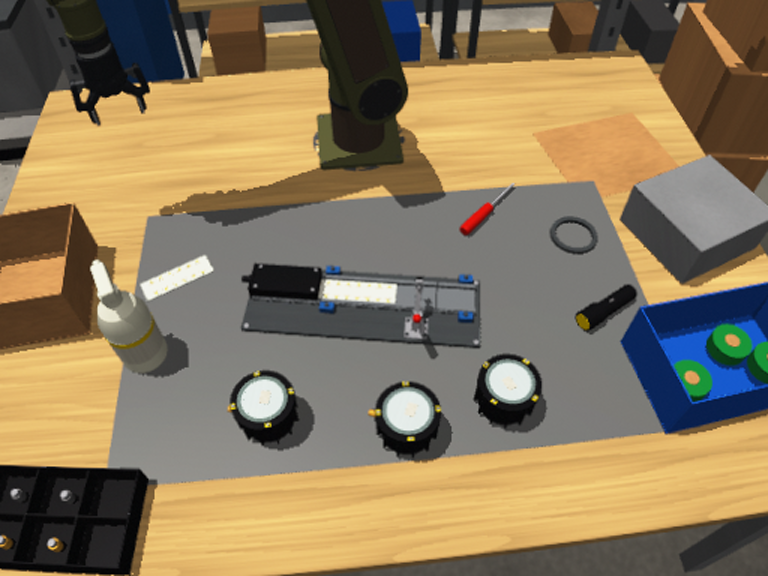

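View pics/top0.png

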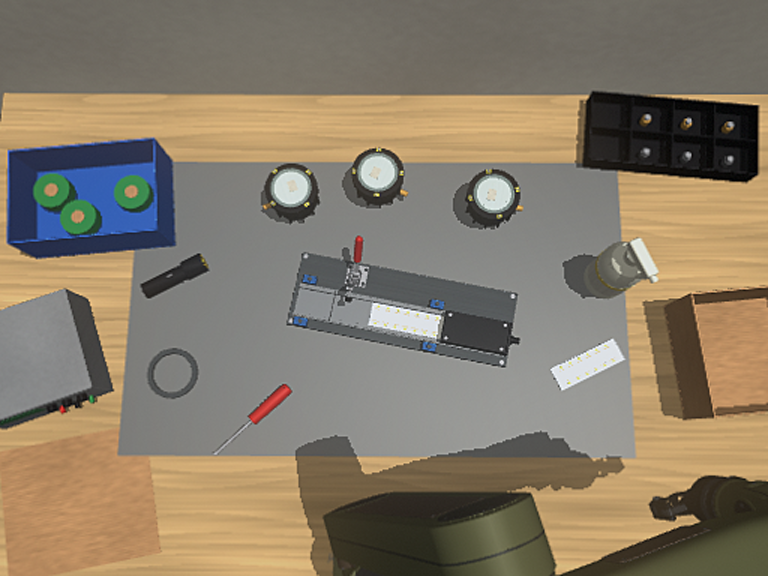

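The jig lies centre-front at top-view (290–515, 255–365). The board's leading end is near (370, 315) and the line near (333, 305). I'll enlarge it.

```bash
python3 - <<'E'
from h import *
p=np.load('/tmp/top.npz')['p'];c=p[150:250,188:348,::-1]
cv2.imwrite('pics/t1.png',cv2.resize(c,None,fx=5,fy=5,interpolation=cv2.INTER_CUBIC))
p=np.load('/tmp/scene.npz')['p'];c=p[165:240,155:325,::-1]
cv2.imwrite('pics/s1.png',cv2.resize(c,None,fx=4.7,fy=4.7,interpolation=cv2.INTER_CUBIC))
E
```

```text
(no output)
```

View pics/t1.png

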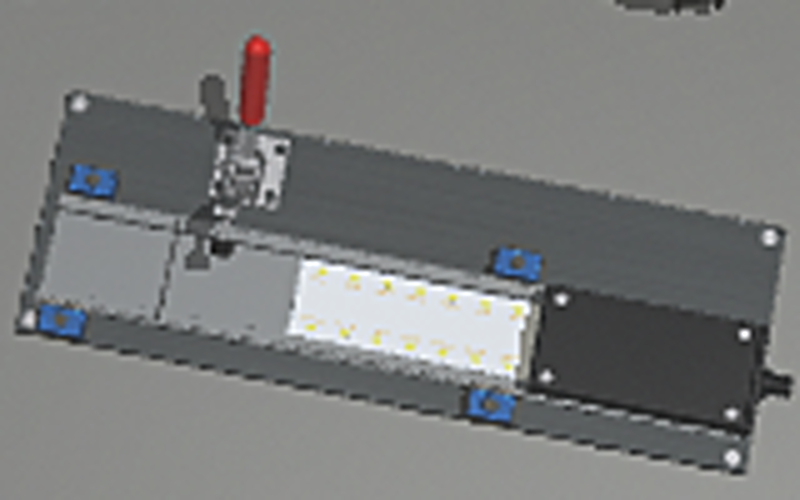

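View pics/s1.png

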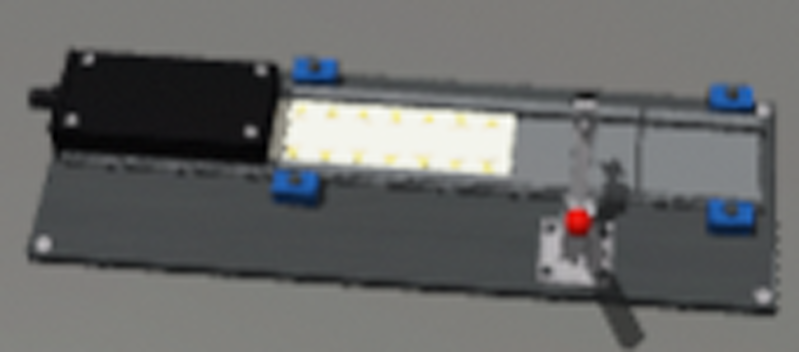

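```bash
cat > fit.py <<'E'
from h import *
from scipy.optimize import least_squares
def full(n,x,y):
    s,u0,v0=(5,188,150) if n=='top' else (4.7,155,165)
    return u0+(x+.5)/s-.5, v0+(y+.5)/s-.5
B=[[46,165],[-46,165],[46,-110],[-46,-110]]
O={'top':[(92,180),(62,320),(518,263),(490,405)],'scene':[(731,214),(731,97),(297,184),(315,68)]}
def R(a): return np.array([[np.cos(a),-np.sin(a)],[np.sin(a),np.cos(a)]])
if __name__=="__main__":
  for n in O:
    W=np.array([world(n,*full(n,*c),z=.026)[:2] for c in O[n]])
    f=lambda p:((np.array(B)/1000)@R(p[2]).T+p[:2]-W).ravel()
    s=least_squares(f,[.45,0,-.1]);p=s.x;print(n,p.round(4),(s.fun*1000).round(1))
    J=lambda c,z:((world(n,*full(n,*c),z=z)[:2]-p[:2])@R(p[2])*1000).round(1)
    for nm,c,z in ([('line',(170,270),.013),('lineT',(180,222),.021),('b1',(302,262),.016),('b2',(288,335),.016),('hingebase',(245,170),.045)] if n=='top' else
       [('line',(639,150),.013),('b1',(516,113),.016),('b2',(512,174),.016)]): print(nm,J(c,z))
E
python3 fit.py
```

```text
top [ 0.5003  0.0107 -0.194 ] [ 0.  -0.4 -0.   0.9  0.1  0.1 -0.1 -0.6]
line [  0.9 105.9]
lineT [ 31.1 105.3]
b1 [21.8 24.4]
b2 [-25.9  23.6]
hingebase [67.1 69.4]
scene [ 0.5004  0.0112 -0.1936] [-0.3  0.4  0.2  0.9 -0.9 -1.1  1.  -0.2]
line [ -7.7 106.2]
b1 [-28.6  24.7]
b2 [20.4 25.7]
```

Both cameras agree: the jig is at (0.500, 0.011) with yaw −0.194, the line is at jig y ≈ 106, and the board end is at ≈ 24.5. I'll move above the board at jig y ≈ −85 with the fingers shut.

```bash
python3 -m jog '[[31,-22,0,0],[31,-22,0,0],[31,-22,0,0],[31,-22,0,0],[31,-22,0,0],[31,-22,0,0],[31,-22,0,0],[31,-22,0,0],[31,-22,0,0],[31,-22,0,0]]' 0 && python3 -m jog '[[31,-22,0,0],[31,-22,0,0],[31,-22,0,0],[31,-22,0,0],[0,0,10,-8],[0,0,10,-8],[0,0,10,-8],[0,0,10,-8],[0,0,20,-8],[0,0,20,-8]]'
cat > st.py <<'E'
from h import *
import sys
p=np.array([.5003,.0109]);a=-.194
Rj=np.array([[np.cos(a),-np.sin(a)],[np.sin(a),np.cos(a)]])
o=get_obs();R=o['tcp_rot']
print('t',round(o['t'],2),'jig',((o['eef_pos'][:2]-p)@Rj*1000).round(1),'z',round(o['eef_pos'][2]*1000,2),'turn needed',round(np.degrees(np.arctan2(R[1,0],R[0,0])-(np.pi/2+a)),2),'zax',R[:,2].round(4),'F jig',(o['wrist_force'][:2]@Rj).round(2),round(o['wrist_force'][2],2),'q',o['joint_pos'].round(2),'g',round(o['gripper_width']*1000,1))
E
python3 st.py
```

```text
t: 1.1
eef_pos: [0.3877, -0.1964, 0.231]
tcp_rot: [[0.954, 0.3, -0.0], [0.3, -0.954, 0.0], [-0.0, -0.0, -1.0]]
wrist_force: [0.8, 0.4, 0.1]
gripper_width: -0.0001
finger_force: 0.0
t: 2.1
eef_pos: [0.479, -0.0767, 0.1506]
tcp_rot: [[0.41, 0.912, 0.0], [0.912, -0.41, -0.0], [0.0, 0.0, -1.0]]
wrist_force: [0.2, -0.1, -0.5]
gripper_width: 0.0001
finger_force: 0.0
t 2.1 jig [ -4. -90.] z 150.56 turn needed -13.08 zax [ 0. -0. -1.] F jig [ 0.23 -0.05] -0.49 q [-0.16  0.24 -0.38  0.95 -0.    1.83] g 0.1
```

```bash
python3 -m jog '[[0,0,20,-6.5],[0,0,20,-6.6],[2.5,2,20,0],[2.5,2,20,0],[0,0,20,0],[0,0,15,0],[0,0,8,0],[0,0,0,0],[0,0,0,0]]' && python3 st.py
```

```text
t: 3.0
eef_pos: [0.4843, -0.0727, 0.0286]
tcp_rot: [[0.198, 0.98, 0.0], [0.98, -0.198, -0.0], [-0.0, 0.0, -1.0]]
wrist_force: [-0.2, 0.7, 0.2]
gripper_width: -0.0004
finger_force: 0.0
t 3.0 jig [  0.4 -85.1] z 28.57 turn needed -0.32 zax [ 2.e-04 -1.e-04 -1.e+00] F jig [-0.28  0.63] 0.2 q [-0.15  0.38 -0.55  0.64 -0.    1.62] g -0.4
```

```bash
python3 -m jog '[[0,0,2,0],[0,0,2,0],[0,0,1,0],[0,0,0.5,0],[0,0,0,0],[0,0,0,0]]' && python3 st.py
```

```text
t: 3.6
eef_pos: [0.4841, -0.0727, 0.0229]
tcp_rot: [[0.198, 0.98, 0.0], [0.98, -0.198, -0.0], [0.0, 0.0, -1.0]]
wrist_force: [0.5, -0.3, -0.6]
gripper_width: 0.0001
finger_force: 0.0
t 3.6 jig [  0.2 -85.1] z 22.88 turn needed -0.33 zax [ 2.e-04 -0.e+00 -1.e+00] F jig [ 0.57 -0.17] -0.59 q [-0.15  0.39 -0.56  0.62 -0.    1.62] g 0.1
```

```bash
python3 -m jog '[[0,0,1.5,0],[0,0,1.5,0],[0,0,1,0],[0,0,0.5,0],[0,0,0,0],[0,0,0,0]]' -  | sed -n '1,2p;4p'; for i in 1 ; do python3 -m jog '[[0,0,0.4,0],[0,0,0,0]]'| sed -n '1,2p;4p';python3 -m jog '[[0,0,0.4,0],[0,0,0,0]]'| sed -n '1,2p;4p'; done
```

```text
t: 4.2
eef_pos: [0.484, -0.0726, 0.0183]
wrist_force: [0.1, -0.6, -1.1]
t: 4.4
eef_pos: [0.4841, -0.0727, 0.0179]
wrist_force: [-0.2, 0.4, 0.6]
t: 4.6
eef_pos: [0.484, -0.0726, 0.0175]
wrist_force: [0.4, -0.4, 0.2]
```

```bash
for i in 1 ; do python3 -m jog '[[0,0,0.3,0],[0,0,0,0]]'| sed -n '1,2p;4p';python3 -m jog '[[0,0,0.3,0],[0,0,0,0]]'| sed -n '1,2p;4p';python3 -m jog '[[0,0,0.2,0],[0,0,0,0]]'| sed -n '1,2p;4p'; done
```

```text
t: 4.8
eef_pos: [0.484, -0.0726, 0.0172]
wrist_force: [-0.3, 0.5, 0.1]
t: 5.0
eef_pos: [0.484, -0.0726, 0.0169]
wrist_force: [0.4, -0.2, 0.2]
t: 5.2
eef_pos: [0.484, -0.0726, 0.0167]
wrist_force: [-0.6, -0.5, -0.7]
```

```bash
for i in 1 ; do python3 -m jog '[[0,0,0.3,0],[0,0,0,0]]'| sed -n '1,2p;4p';python3 -m jog '[[0,0,0.2,0],[0,0,0,0]]'| sed -n '1,2p;4p';python3 -m jog '[[0,0,0.2,0],[0,0,0,0]]'| sed -n '1,2p;4p'; done
```

```text
t: 5.4
eef_pos: [0.484, -0.0726, 0.0164]
wrist_force: [-0.4, -0.0, 0.1]
t: 5.6
eef_pos: [0.484, -0.0726, 0.0162]
wrist_force: [0.1, -0.4, 1.1]
t: 5.8
eef_pos: [0.484, -0.0726, 0.0161]
wrist_force: [0.2, -0.1, 1.4]
```

```bash
for i in 1 ; do python3 -m jog '[[0,0,0.2,0],[0,0,0,0]]'| sed -n '1,2p;4p';python3 -m jog '[[0,0,0.2,0],[0,0,0,0]]'| sed -n '1,2p;4p'; done
```

```text
t: 6.0
eef_pos: [0.484, -0.0726, 0.016]
wrist_force: [-1.4, 0.7, 2.4]
t: 6.2
eef_pos: [0.4841, -0.0726, 0.0159]
wrist_force: [-0.6, -0.1, 4.8]
```

```bash
for i in 1 ; do python3 -m jog '[[0,0,0.15,0],[0,0,0,0]]'| sed -n '1,2p;4p';python3 -m jog '[[0,0,0.15,0],[0,0,0,0]]'| sed -n '1,2p;4p'; python3 -m jog '[[0,0,0,0]]'| sed -n '1,2p;4p'; done
```

```text
t: 6.4
eef_pos: [0.4841, -0.0726, 0.0158]
wrist_force: [-2.0, 0.5, 6.5]
t: 6.6
eef_pos: [0.484, -0.0726, 0.0158]
wrist_force: [-1.1, 0.4, 7.0]
t: 6.7
eef_pos: [0.4841, -0.0726, 0.0158]
wrist_force: [-1.4, 0.5, 6.9]
```

```bash
python3 -m jog '[[0,0,0.12,0],[0,0,0,0]]'| sed -n '1,2p;4p';python3 -m jog '[[0.5,0,0,0],[0.5,0,0,0],[1,0,0,0],[1,0,0,0]]'| sed -n '1,2p;4p'; python3 -m jog '[[1,0,0,0],[1,0,0,0],[1,0,0,0]]'| sed -n '1,2p;4p'
```

```text
t: 6.9
eef_pos: [0.484, -0.0726, 0.0157]
wrist_force: [-2.1, 0.6, 7.3]
t: 7.3
eef_pos: [0.4851, -0.0709, 0.0158]
wrist_force: [-1.2, -3.4, 6.8]
t: 7.6
eef_pos: [0.486, -0.068, 0.0159]
wrist_force: [-1.8, -2.5, 5.6]
```

```bash
python3 -m jog '[[1,0,0.12,0],[1,0,0.1,0],[1,0,0,0]]'| sed -n '1,2p;4p'; python3 -m jog '[[1,0,0,0],[1,0,0,0],[1,0,0,0]]'| sed -n '1,2p;4p'; python3 - <<'E'
from h import *
p,d=cap('scene');c=p[165:240,155:325,::-1]
cv2.imwrite('pics/s2.png',cv2.resize(c,None,fx=4.7,fy=4.7,interpolation=cv2.INTER_CUBIC))
E
python3 st.py
```

```text
t: 7.9
eef_pos: [0.4868, -0.0652, 0.0158]
wrist_force: [-2.0, -3.7, 7.4]
t: 8.2
eef_pos: [0.4875, -0.0623, 0.0158]
wrist_force: [-0.5, -3.6, 6.7]
t 8.25 jig [  1.5 -74.1] z 15.79 turn needed -0.35 zax [ 0.002 -0.003 -1.   ] F jig [ 0.14 -2.86] 6.29 q [-0.12  0.4  -0.57  0.6  -0.    1.65] g 0.2
```

View pics/s2.png

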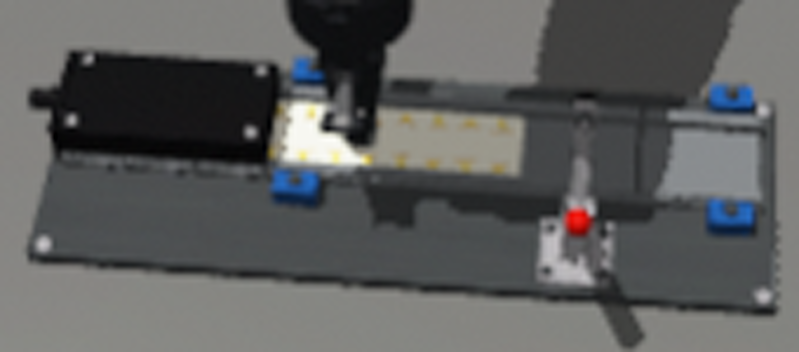

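The board end moved from about px 514 to 524, or 6.5 mm against 11 mm of finger travel. It is slipping somewhat, so I'll press a bit more.

```bash
python3 -m jog '[[0,0,0.15,0],[0,0,0.1,0]]'| sed -n '1,2p;4p'; python3 -m jog '[[1,0,0,0],[1,0,0,0],[1,0,0,0]]'| sed -n '1,2p;4p'; python3 -m jog '[[1,0,0,0],[1,0,0,0],[1,0,0,0]]'| sed -n '1,2p;4p'
```

```text
t: 8.45
eef_pos: [0.4875, -0.0621, 0.0157]
wrist_force: [-1.8, -3.5, 8.8]
t: 8.75
eef_pos: [0.4881, -0.0595, 0.0157]
wrist_force: [-2.1, -4.0, 8.2]
t: 9.05
eef_pos: [0.4887, -0.0565, 0.0157]
wrist_force: [-0.6, -3.4, 8.3]
```

```bash
python3 -m jog '[[1,0,0.06,0],[1.5,0,0,0],[1.5,0,0,0],[1.5,0,0,0]]'| sed -n '1,2p;4p'; python3 -m jog '[[1.5,0,0,0],[1.5,0,0,0],[1.5,0,0,0],[1.5,0,0,0],[1.5,0,0,0]]'| sed -n '1,2p;4p';python3 - <<'E'
from h import *
p,d=cap('scene');c=p[165:240,155:325,::-1]
cv2.imwrite('pics/s3.png',cv2.resize(c,None,fx=4.7,fy=4.7,interpolation=cv2.INTER_CUBIC))
# edge finding: rows thru board, white->dark step
for n in('s2','s3'):
    g=cv2.imread(f'pics/{n}.png')[:,:,1].astype(float)
    r=g[128:160].mean(0); dd=np.diff(cv2.GaussianBlur(r[None],(0,0),2)[0]); i=400+np.argmin(dd[400:628]); print(n,i,dd[i].round(1), (628+np.argmin(dd[628:655])))
E
python3 st.py
```

```text
t: 9.45
eef_pos: [0.4898, -0.0512, 0.0157]
wrist_force: [-0.8, -3.8, 8.6]
t: 9.95
eef_pos: [0.4912, -0.0438, 0.0157]
wrist_force: [-1.1, -3.8, 8.7]
s2 522 -8.6 633
s3 551 -8.9 633
t 10.0 jig [  1.6 -55.2] z 15.7 turn needed -0.36 zax [ 0.0021 -0.0034 -1.    ] F jig [-0.83 -3.77] 8.24 q [-0.09  0.4  -0.56  0.6  -0.    1.68] g 0.3
```

```bash
python3 -m jog '[[2,0,0,0],[2,0,0,0],[2,0,0,0],[2,0,0,0],[2,0,0,0]]'| sed -n '1,2p;4p'; python3 -m jog '[[2,0,0,0],[2,0,0,0],[2,0,0,0],[2,0,0,0],[2,0,0,0]]'| sed -n '1,2p;4p'
```

```text
t: 10.5
eef_pos: [0.4931, -0.034, 0.0157]
wrist_force: [-1.6, -4.3, 9.1]
t: 11.0
eef_pos: [0.4951, -0.0242, 0.0157]
wrist_force: [-1.6, -4.0, 10.6]
```

```bash
python3 -m jog '[[2,0,0,0],[2,0,0,0],[2,0,0,0],[2,0,0,0],[2,0,0,0]]'| sed -n '1,2p;4p'; python3 -m jog '[[2,0,0,0],[2,0,0,0],[2,0,0,0],[2,0,0,0],[0,0,0,0]]'| sed -n '1,2p;4p';python3 - <<'E'
from h import *
p,d=cap('scene');c=p[180:220,255:315,::-1]
cv2.imwrite('pics/s4.png',cv2.resize(c,None,fx=12,fy=12,interpolation=cv2.INTER_CUBIC))
p,d=cap('top');
E
python3 st.py
```

```text
t: 11.5
eef_pos: [0.497, -0.0144, 0.0157]
wrist_force: [-2.3, -3.0, 9.7]
t: 12.0
eef_pos: [0.4987, -0.0059, 0.0157]
wrist_force: [0.1, -2.5, 9.1]
t 12.1 jig [  1.6 -16.8] z 15.71 turn needed -0.34 zax [ 0.002 -0.002 -1.   ] F jig [-2.31 -2.32] 9.14 q [-0.01  0.41 -0.55  0.61 -0.    1.76] g -0.1
```

View pics/s4.png

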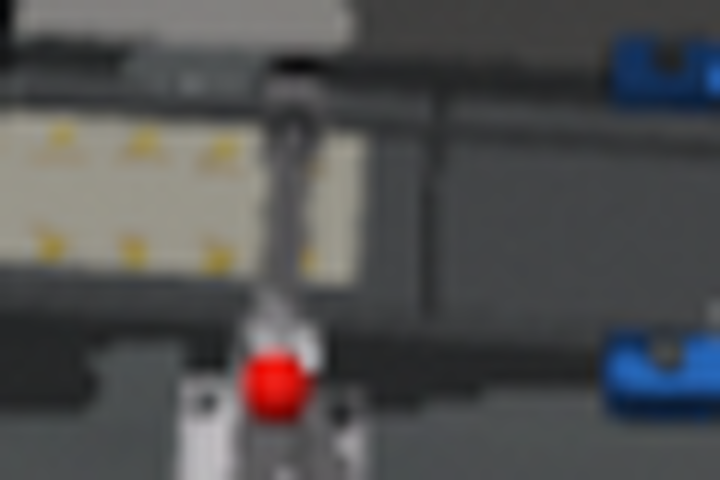

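The board end is at crop (362, 207) and the line at (431, 210).

```bash
cat > ed.py <<'E'
from h import *
import sys
p=np.array([.5003,.0109]);a=-.194
Rj=np.array([[np.cos(a),-np.sin(a)],[np.sin(a),np.cos(a)]])
def J(x,y,z,s=12,u0=255,v0=180): return ((world('scene',u0+(x+.5)/s-.5,v0+(y+.5)/s-.5,z=z)[:2]-p)@Rj*1000).round(1)
if __name__=="__main__":
    e=list(map(float,sys.argv[1:5])); print('edge',J(*e[:2],.016),'line',J(*e[2:],.013))
E
python3 ed.py 362 207 431 210
```

```text
edge [-2.9 88.7] line [ -5.7 106.2]
```

```bash
python3 -m jog '[[1.5,0,0,0],[2,0,0,0],[2,0,0,0],[2,0,0,0],[2,0,0,0]]'| sed -n '1,2p;4p'; python3 -m jog '[[2,0,0,0],[1.5,0,0,0],[1,0,0,0],[0,0,0,0],[0,0,0,0]]'| sed -n '1,2p;4p';python3 - <<'E'
from h import *
p,d=cap('scene');c=p[180:220,255:315,::-1]
cv2.imwrite('pics/s5.png',cv2.resize(c,None,fx=12,fy=12,interpolation=cv2.INTER_CUBIC))
E
python3 st.py
```

```text
t: 12.6
eef_pos: [0.5004, 0.0032, 0.0157]
wrist_force: [-1.1, -2.5, 10.4]
t: 13.1
eef_pos: [0.5013, 0.0078, 0.0157]
wrist_force: [-1.5, -2.3, 9.3]
t 13.15 jig [ 1.6 -2.9] z 15.67 turn needed -0.35 zax [ 0.0018 -0.0022 -1.    ] F jig [-1.6 -2.3] 9.31 q [ 0.02  0.41 -0.54  0.61 -0.    1.79] g 0.1
```

View pics/s5.png

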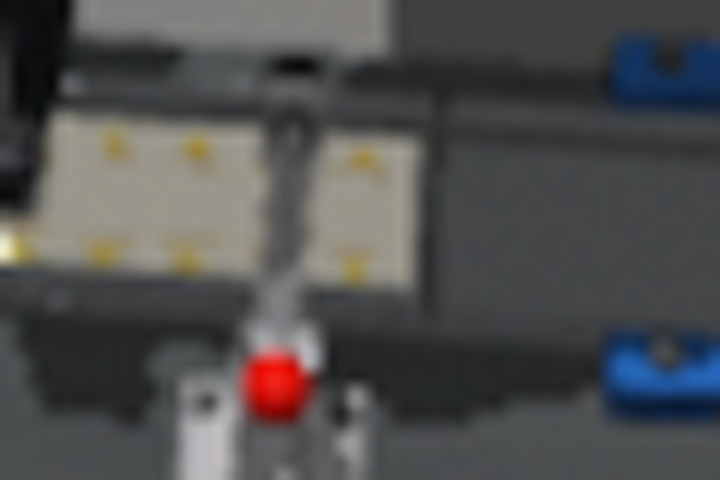

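```bash
python3 ed.py 419 210 431 210; python3 -m jog '[[1,0,0,0],[1,0,0,0],[0.8,0,0,0],[0.5,0,0,0],[0,0,0,0],[0,0,0,0]]'| sed -n '1,2p;4p';python3 - <<'E'
from h import *
p,d=cap('scene');c=p[180:220,255:315,::-1]
a=cv2.resize(c,None,fx=12,fy=12,interpolation=cv2.INTER_CUBIC)
cv2.imwrite('pics/s6.png',a)
for n in ('s4','s5','s6'):
    g=cv2.imread(f'pics/{n}.png').mean(2)[175:245].mean(0);print(n,g[340:470:6].round())
E
python3 st.py
```

```text
edge [ -3.2 103.1] line [ -5.7 106.2]
t: 13.75
eef_pos: [0.5019, 0.0109, 0.0157]
wrist_force: [-2.1, -2.4, 9.2]
s4 [149. 144. 135. 116.  96.  79.  71.  67.  69.  69.  69.  71.  71.  62.
  51.  50.  57.  64.  68.  70.  69.  69.]
s5 [147. 147. 147. 147. 147. 146. 145. 146. 146. 150. 150. 139. 121.  89.
  64.  52.  58.  63.  69.  71.  70.  70.]
s6 [148. 148. 147. 147. 147. 146. 145. 145. 145. 146. 147. 151. 151. 132.
 106.  80.  67.  62.  69.  71.  70.  70.]
t 13.8 jig [1.6 0.3] z 15.7 turn needed -0.36 zax [ 0.0018 -0.0024 -1.    ] F jig [-1.6  -3.58] 9.54 q [ 0.02  0.42 -0.54  0.61 -0.    1.79] g 0.3
```

View pics/s6.png

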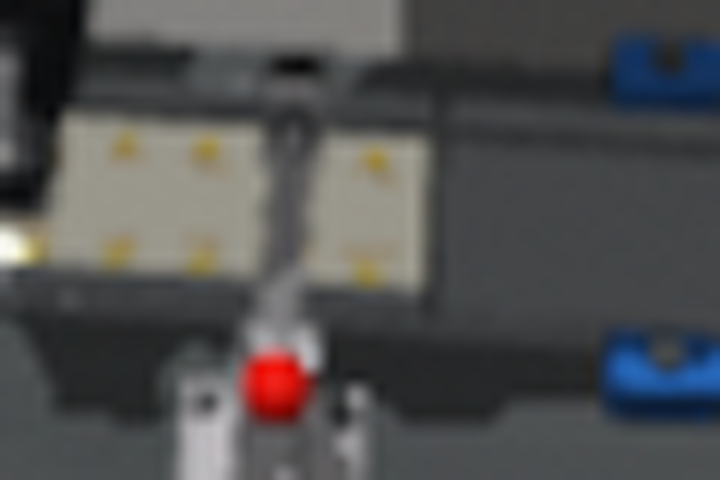

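```bash
python3 -m jog '[[0.5,0,0,0],[0.4,0,0,0],[0,0,0,0],[0,0,-0.5,0],[0,0,-1,0],[0,0,-8,0],[0,0,-25,0],[0,0,-35,0],[0,0,-35,0],[0,0,-35,0]]' ;python3 - <<'E'
from h import *
p,d=cap('scene');c=p[180:220,255:315,::-1]
a=cv2.resize(c,None,fx=12,fy=12,interpolation=cv2.INTER_CUBIC)
g=a.mean(2)[175:245].mean(0);print(g[340:470:6].round())
p,d=cap('top');b=cv2.resize(p[180:220,208:258,::-1],None,fx=12,fy=12,interpolation=cv2.INTER_CUBIC)
cv2.imwrite('pics/f1.png',np.vstack([cv2.resize(a,(600,400))[100:290],b[:400]]))
E
python3 st.py
```

```text
t: 14.8
eef_pos: [0.5008, 0.013, 0.1556]
tcp_rot: [[0.198, 0.98, -0.001], [0.98, -0.198, 0.0], [0.0, -0.001, -1.0]]
wrist_force: [0.3, 0.4, -0.2]
gripper_width: 0.0
finger_force: 0.0
[147. 147. 146. 146. 146. 146. 147. 146. 146. 146. 147. 149. 149. 140.
 126. 104.  87.  73.  70.  68.  69.  69.]
t 14.9 jig [4.1 3. ] z 159.22 turn needed -0.31 zax [ 9.4e-03  5.0e-04 -1.0e+00] F jig [ 0.49 -0.26] -0.26 q [ 0.03  0.26 -0.33  0.97  0.    1.8 ] g 0.0
```

View pics/f1.png

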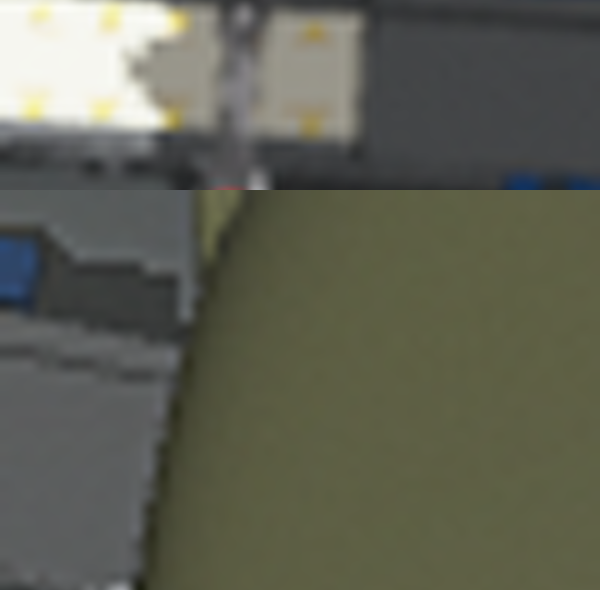

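The edge is now at ~430 px, about jig y 105.9, so it sits on the line. Next I'll move above the handle, centred 28 mm out from the hinge at jig (102, 70).

```bash
python3 -m jog '[[0,20,0,0],[17,20,0,0],[17,20,0,0],[17,20,0,0],[17,20,0,0],[0,0,0,0],[0,0,0,0]]' | sed -n 1,2p; python3 - <<'E'
from h import *
p,d=cap('top')
P=np.array([.5003,.0109]);a=-.194
Rj=np.array([[np.cos(a),-np.sin(a)],[np.sin(a),np.cos(a)]])
for u,v in((292,187),(378,172),(493,193)): print(((world('top',u/1.5,v/1.5,z=.085)[:2]-P)@Rj*1000).round())
print(p[205,225:260].tolist()[::6])
E
python3 st.py
```

```text
t: 15.6
eef_pos: [0.6122, 0.0599, 0.1531]
[218. 233.]
[286.  63.]
[ 287. -181.]
[[97, 99, 70], [97, 99, 70], [98, 100, 71], [98, 100, 71], [99, 101, 73], [100, 101, 72]]
t 15.65 jig [99.9 69.1] z 153.29 turn needed -0.31 zax [-2.5e-03 -4.0e-04 -1.0e+00] F jig [ 0.43 -1.19] 0.02 q [ 0.1   0.45 -0.05  1.07 -0.    1.87] g -0.2
```

```bash
python3 -m jog '[[1,2,10,0],[0,0,10,0],[0,0,8,0],[0,0,4,0],[0,0,0,0]]' | sed -n '1,2p;4p'; python3 -m jog '[[0,0,3,0],[0,0,3,0],[0,0,0,0]]' | sed -n '1,2p;4p';  python3 st.py
```

```text
t: 16.15
eef_pos: [0.614, 0.06, 0.121]
wrist_force: [-1.7, 0.7, 0.5]
t: 16.45
eef_pos: [0.6148, 0.0602, 0.1159]
wrist_force: [0.7, 0.0, 0.1]
t 16.45 jig [102.9  70.5] z 115.9 turn needed -0.32 zax [-3.e-04 -0.e+00 -1.e+00] F jig [0.69 0.15] 0.14 q [ 0.1   0.48 -0.1   0.98 -0.    1.87] g 0.1
```

```bash
python3 -m jog '[[0,0.5,3,0],[0,0.5,3,0],[0,1,3,0],[0,1,3,0]]' | sed -n '1,2p;4p'; python3 -m jog '[[0,1,3,0],[0,1,3,0],[0,1,3,0]]' | sed -n '1,2p;4p';  python3 st.py
```

```text
t: 16.85
eef_pos: [0.6183, 0.0597, 0.1046]
wrist_force: [-2.1, -0.0, 5.1]
t: 17.15
eef_pos: [0.6216, 0.0591, 0.0956]
wrist_force: [-0.8, 0.8, 6.4]
t 17.15 jig [109.7  70.6] z 95.6 turn needed -0.32 zax [ 1.5e-03  1.0e-04 -1.0e+00] F jig [-0.94  0.66] 6.43 q [ 0.09  0.51 -0.12  0.94 -0.    1.87] g 0.1
```

Contact, and the handle is moving with ~6 N. I'll carry on.

```bash
python3 -m jog '[[0,1.3,3,0],[0,1.3,3,0],[0,1.3,3,0],[0,1.3,3,0],[0,1.3,3,0]]' | sed -n '1,2p;4p'; python3 -m jog '[[0,1.3,3,0],[0,1.3,3,0],[0,1.3,3,0],[0,1.3,3,0],[0,1.3,3,0]]' | sed -n '1,2p;4p';  python3 -m jog '[[0,1.3,3,0],[0,1.3,3,0],[0,1.3,3,0],[0,1,3,0]]' | sed -n '1,2p;4p';python3 st.py
```

```text
t: 17.65
eef_pos: [0.629, 0.0577, 0.0811]
wrist_force: [-0.7, -0.4, 6.1]
t: 18.15
eef_pos: [0.6369, 0.0562, 0.0666]
wrist_force: [2.0, -0.0, 6.3]
t: 18.55
eef_pos: [0.6413, 0.0554, 0.0543]
wrist_force: [1.6, -0.1, 5.2]
t 18.55 jig [129.8  70.8] z 54.26 turn needed -0.33 zax [ 5.6e-03 -2.0e-04 -1.0e+00] F jig [1.57 0.25] 5.21 q [ 0.09  0.57 -0.12  0.87 -0.    1.86] g -0.2
```

```bash
python3 -m jog '[[0,0,2,0],[0,0,2,0],[0,0,1,0],[0,0,1,0]]' | sed -n '1,2p;4p'; python3 -m jog '[[0,0,0.7,0],[0,0,0.7,0],[0,0,0,0]]' | sed -n '1,2p;4p';python3 -m jog '[[0,0,0.7,0],[0,0,0.7,0],[0,0,0,0]]' | sed -n '1,2p;4p'
```

```text
t: 18.95
eef_pos: [0.6423, 0.0552, 0.049]
wrist_force: [2.9, -0.8, 7.9]
t: 19.25
eef_pos: [0.6423, 0.0552, 0.0478]
wrist_force: [4.0, -0.3, 8.4]
t: 19.55
eef_pos: [0.6424, 0.0552, 0.0477]
wrist_force: [0.9, -0.6, 14.9]
```

Stop reached. I'll give it one more nudge, lift, and move clear to inspect.

```bash
python3 -m jog '[[0,0,0.7,0],[0,0,0.5,0],[0,0,0,0],[0,0,0,0]]' | sed -n '1,2p;4p'; python3 -m jog '[[0,0,-2,0],[0,0,-20,0],[0,0,-40,0],[0,0,-40,0],[-30,-20,-30,0],[-40,-20,0,0],[-40,-20,0,0],[-40,-20,0,0],[-40,-20,0,0],[-40,-20,0,0]]' | sed -n '1,2p;4p';python3 -m jog '[[-40,-20,0,0],[-40,-20,0,0],[-40,-20,0,0],[0,0,0,0]]' | sed -n '1,2p;4p'; python3 - <<'E'
from h import *
p,d=cap('scene');a=cv2.resize(p[180:225,255:315,::-1],None,fx=10,fy=10,interpolation=cv2.INTER_CUBIC)
a12=cv2.resize(p[180:220,255:315,::-1],None,fx=12,fy=12,interpolation=cv2.INTER_CUBIC)
print(a12.mean(2)[175:245].mean(0)[400:470:6].round())
b=cv2.resize(p[180:225,255:315,::-1],(480,360),interpolation=cv2.INTER_CUBIC)
p,d=cap('top');c=cv2.resize(p[155:220,190:260,::-1],(480,446),interpolation=cv2.INTER_CUBIC)
np.save('/tmp/c.npy',p); cv2.imwrite('pics/f2.png',np.hstack([a[:446,200:],cv2.resize(p[155:220,190:248,::-1],(400,446),interpolation=cv2.INTER_CUBIC)]))
E
```

```text
t: 19.95
eef_pos: [0.6425, 0.0552, 0.0476]
wrist_force: [-0.1, -1.4, 19.8]
t: 20.95
eef_pos: [0.4735, -0.1472, 0.1745]
wrist_force: [1.0, -1.3, 0.8]
t: 21.35
eef_pos: [0.389, -0.2549, 0.1745]
wrist_force: [0.7, 0.4, 0.6]
[243. 245. 245. 240. 228. 199. 170. 147. 141. 136. 139. 139.]
```

View pics/f2.png

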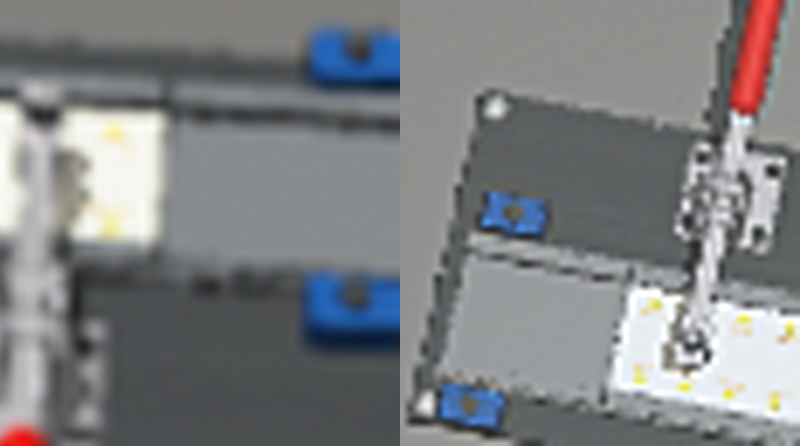

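The clamp is closed level with its pad on the board. In both views the board's end coincides with the line marks on the profile walls (top crop, edge (628,285)–(612,385) and line marks (632,270) and (606,395)). Nothing else has moved, so I'll hand in.

```bash
python3 -c "
from cell import *
print(close_job())"
```

```text
the job is handed in; nothing more can be done
None
```

I slid the board until its leading end met the scribed line (within about 1 mm by camera), pushed the clamp handle down to its stop, moved the arm clear and handed the job in at about 21 s; no verdict was returned.

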